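# Pack the bench caddy and hold it up level

### The job

Pack the stainless cup and the square cordless lamp into the two end bays of the long metal caddy, one in each bay (either way round), both standing upright on the bay floor and let go. Then take the caddy by its wooden grip, lift it straight up about 10 cm clear of the worktop, and finish while still holding it there, level and steady, carried by the gripper alone. Tip nothing over, and leave the jar, cork, scraper, brush, tape and screwdriver where they are.

Things in the scene. Friction and masses are not known exactly. Their poses are not given: they have to be found in the camera images.
- caddy: Loose bare-aluminium tote, 250 mm long (y), 74 wide (x), 28 high at the walls, 0.3 to 0.42 kg; walls and floor 4 mm. Origin at the centre of its underside, z up. A bay at each end, 66 x 66 mm inside, 24 deep. In the middle a stem 12 x 36 mm carries a wooden grip block 16 (x) x 52 (y) x 28 mm high, its top 149 mm up.
- caddy_grip (a point): Centre of the caddy's wooden grip block, 135 mm above the caddy's underside, over its middle; axes as the caddy's. Pinch it across its 16 mm (x). The loaded caddy weighs 0.6 to 0.9 kg, up to 0.1 N m heavier towards one end: grip firmly.
- bay_a (a point): Centre of the floor of the caddy's bay at its +y end, 88 mm from the caddy's middle and 4 mm above its underside; axes as the caddy's.
- bay_b (a point): Centre of the floor of the caddy's bay at its -y end, 88 mm from the caddy's middle and 4 mm above its underside; axes as the caddy's.
- cup_mid (a point): Centre, half-way up, of the plain round stainless cup without handle: 59 mm across, 85 mm high, straight sides, open top with a 3 mm wall, about 0.18 kg, standing upright; this point is 42.5 mm above its underside, z up. Stands 61 mm clear above the bay's walls when packed.
- lamp_mid (a point): Centre, half-way up, of the cordless lamp: an upright square grey plastic housing 58 x 58 mm (sides along x and y) and 75 mm high, with a white lens 40 mm across and a small steel toggle switch on top, 95 mm high overall, about 0.2 kg; this point is 47.5 mm above its underside, z up. Its square base must be turned parallel to the bay to go in.
- cup: The stainless cup as above; origin at the centre of its underside.
- lamp: The cordless lamp as above; origin at the centre of its underside.
- jar: Bystander: round glass jar with a steel screw lid, 62 mm across, 66 mm high; origin at the centre of its underside. Stands among the cup and lamp.
- cork: Bystander: upright cork, up to 30 mm across, 38 mm high; origin at the centre of its underside.
- scraper: Bystander: flat clear acrylic scraper, 160 mm long (x), 64 mm wide blade, 12 mm high at most; origin at its underside near the middle.
- brush: Bystander: green nylon brush lying along its x axis, about 0.2 m long; origin at its underside.
- tape: Bystander: roll of grey tape lying flat, 90 mm across, 25 mm high; origin at the centre of its underside.
- screwdriver: Bystander: screwdriver lying along its x axis, about 0.2 m long; origin at its underside.
Mind the look-alikes: they are no part of the job. What is shaped like the lamp but orange or yellow is not meant.

How it is judged:
On the way, in this order (a step that is already met when the one before it is completed fails the run):
1. cup and lamp stand upright, let go, one in each end bay of the caddy, which still stands on the worktop (x of cup_mid in the frame of caddy between -0.008 and 0.008 m and z of cup_mid in the frame of caddy between 0.0405 and 0.0525 m and (y of cup_mid in the frame of caddy between 0.08 and 0.096 m or y of cup_mid in the frame of caddy between -0.096 and -0.08 m) and contact force between the fingers and cup below 0.5 N and x of lamp_mid in the frame of caddy between -0.008 and 0.008 m and z of lamp_mid in the frame of caddy between 0.0455 and 0.0575 m and (y of lamp_mid in the frame of caddy between 0.08 and 0.096 m or y of lamp_mid in the frame of caddy between -0.096 and -0.08 m) and contact force between the fingers and lamp below 0.5 N and angle between each of cup_mid, lamp_mid's own z axis and vertical below 0.2 rad and height (world z) of caddy below 0.01 m), for 0.2 s.
2. the packed caddy is lifted clear of the worktop, level (x of cup_mid in the frame of caddy between -0.008 and 0.008 m and z of cup_mid in the frame of caddy between 0.0405 and 0.0525 m and (y of cup_mid in the frame of caddy between 0.08 and 0.096 m or y of cup_mid in the frame of caddy between -0.096 and -0.08 m) and contact force between the fingers and cup below 0.5 N and x of lamp_mid in the frame of caddy between -0.008 and 0.008 m and z of lamp_mid in the frame of caddy between 0.0455 and 0.0575 m and (y of lamp_mid in the frame of caddy between 0.08 and 0.096 m or y of lamp_mid in the frame of caddy between -0.096 and -0.08 m) and contact force between the fingers and lamp below 0.5 N and height (world z) of caddy above 0.07 m and angle between caddy's own z axis and vertical below 0.1 rad), for 0.2 s.
At the end, for the whole second after the job is handed in: Fingers hold the caddy over 70 mm up, within 0.1 rad of level, under 30 mm/s and 0.15 rad/s, over the open worktop (x 0.35 to 0.7, y within 0.4); cup and lamp upright (0.2 rad) in the two end bays, 8 mm of bay centre, 6 mm of its floor, not touched by fingers (all of step 2 and angle between each of cup_mid, lamp_mid's own z axis and vertical below 0.2 rad and linear speed of caddy below 0.03 m/s and angular speed of caddy below 0.15 rad/s and contact force between the fingers and caddy above 3 N and world x of caddy between 0.35 and 0.7 m and world y of caddy between -0.4 and 0.4 m); the arm keeps its last pose, push and grip.
It fails at once if a bystander (jar, cork, scraper, brush, tape, screwdriver) is moved more than 40 mm (distance of any of jar, cork, scraper, brush, tape, screwdriver from where it was at the start of the episode above 0.04 m).
It fails at once if the caddy, cup or lamp is tipped more than 0.5 rad (angle between any of caddy, cup_mid, lamp_mid's own z axis and vertical above 0.5 rad).
It also fails if it takes over 72 s, if anything falls off the work surface, if the arm or the gripper's body presses on something with over 40 N, if the wrist force passes 120 N, or if a joint passes its speed limit or range.

### The arm

A 6-joint arm with a two-finger parallel gripper is mounted at the origin on the work surface. World frame = base frame: x ahead of the robot, y to its left, z up, the work surface at z = 0. Lengths are in m, angles in rad, forces in N, time in s.
With the tool pointing down it reaches from about 0.275 to 0.75 m from the base axis. Payload 10.2 kg.
Tool frame: the origin (TCP) lies midway between the tips of the shut fingers; the grasp point (between the pads) lies 19 mm behind it; z points along the fingers, y is the direction in which the jaws open and shut (so a half turn about z gives the same grasp; the last joint's range is limited). The gripper opens to 85 mm and grips with 20 to 120 N. Pads are 22 mm wide; open, the fingers measure 114 mm over their backs; the gripper's body (76 mm by 85 mm) begins 54 mm behind the grasp point. The pads swing forward as they close: fully open they stand 13 mm farther back than shut.
Start: joints at [-1.487, 0.313, 1.498, -0, 1.331, -0.223], TCP at [0.159, -0.5, 0.231] pointing down, gripper open.
Joint ranges: [-2.94, 2.94], [-0.97, 2.17], [0.19, 2.56], [-1.23, 4.37], [0.02, 3.11], [-2.88, 2.88]. Speed limits (rad/s): [2.39, 2.39, 3.01, 3.14, 3.14, 3.14].

### API

Orientations are given as a unit quaternion [w, x, y, z].
In Python, from bench import arm gives the robot as it stands. The module is installed in compiled form; this text tells all that it offers.
- The arm moves only by the tool send_rows, never from a script. Its argument "plan" is a list that holds one entry, the list of rows, each a list of 7 numbers: the shift along the tool's x, y, z in m, then the turn, a rotation vector about the tool's x, y, z in units of 6 degrees (1.0 is 6 degrees), then the gripper command: -1 is fully open, 1 is shut, values between are in proportion. A call has 1 to 12 rows; each row is the pose to reach, as a shift and turn from the pose measured when the call began, along the tool's axes at that moment; what a row does not reach only later rows make up. A row lasts 1/12 s, in which the tool goes at most 41.7 mm and 7.16 degrees, less where a joint would pass 70% of its speed; a pose out of reach is approached as far as the arm can. A call with a gripper value outside its range is refused whole. The fingers move at their own pace and stop on an object; the grip force is fixed at half the most. Time passes only in rows, so rows that repeat a pose let the fingers close. It gives the time, the measured TCP pose, the force and the opening at its end, in the units of the state.
- arm.get_state(): the state, without advancing time (a new reading comes with each control period).
- arm.capture(name): name is "side" or "top"; returns a dict with "pixels" (420x560x3 uint8, blue, green, red), "camera_matrix" (3x3 intrinsics, pixels), "R" (3x3) and "t" (3): a world point X has camera coordinates R X + t. Camera axes: x right, y down, z forward; pixel columns grow to the right and rows downward; lengths in m; the calibration is good to about 2 mm. A picture is of the moment at which its call begins. There is no depth.
- arm.close_job(): hands the job in, once; it reports no verdict.
The state is a dict: "time_s": time; "joints": joint angles; "qvel": joint speeds; "joint_torque": joint torques, N m; "ee_pos": TCP position; "ee_rot": TCP orientation; "ft_force": force on the tool from outside, world axes, zero at the start; "moment": the same for the moment, N m; "finger_gap": opening from 0.0 (shut) to 1.0 (fully open).
Only numpy, scipy, OpenCV 4.12 (cv2) and the standard library are available. Lean on these libraries where they do the work, as an engineer would, in place of code of your own. Each camera call takes 0.05 s, during which the arm holds its last target. There are 200 camera calls.

## Working session

There is one attempt and no reset: what is moved stays moved. The work goes in short steps, Python scripts to look and compute and a tool call to move; the robot and the scene stay as the last step left them, time stands still between calls to the robot, and variables do not carry over. Pictures are saved under pics/ and viewed, about 8 in all and at most 12, crops included, and the job is handed in when it is done.

Besides the shell and the picture viewer there is one more tool, called after "Call:" as name([rows], argument=value, ...), one row to a line, values as JSON. send_rows: Moves the arm, as the interface text tells. Its arguments: {"type":"object","properties":{"plan":{"type":"array"}},"required":["plan"]}

```bash
mkdir -p pics; cat > h.py <<'E'
import numpy as np, cv2, json
from bench import arm
def snap(cam,fn):
    c=arm.capture(cam); cv2.imwrite('pics/'+fn,c['pixels'])
    np.savez('cal_'+cam,K=c['camera_matrix'],R=c['R'],t=c['t']); return c
def cal(cam): d=np.load('cal_%s.npz'%cam); return d['K'],d['R'],d['t']
def ray(cam,u,v,z):
    K,R,t=cal(cam); d=R.T@np.linalg.solve(K,[u,v,1.]); o=-R.T@t
    return o+d*(z-o[2])/d[2]
def proj(cam,X):
    K,R,t=cal(cam); p=K@(R@np.array(X)+t); return p[:2]/p[2]
E
python3 - <<'E'
from h import *
for c in('top','side'): snap(c,c+'1.png'); K,R,t=cal(c); print(c,-R.T@t,K[0,0]); print(R.round(3))
s=arm.get_state(); print({k:np.round(v,3).tolist() for k,v in s.items()})
E
```

```text
top [ 0.29049933 -0.05509471  1.54817434] 542.4528406725119
[[-0.021 -1.     0.001]
 [-0.984  0.02  -0.178]
 [ 0.178 -0.004 -0.984]]
side [ 1.13799509 -1.08973184  0.98509484] 545.778383457946
[[ 0.88   0.475 -0.008]
 [ 0.276 -0.525 -0.805]
 [-0.386  0.706 -0.593]]
{'time_s': 0.1, 'joints': [-1.487, 0.313, 1.498, -0.0, 1.331, -0.223], 'qvel': [-0.0, -0.002, -0.002, 0.0, 0.0, -0.002], 'joint_torque': [0.003, -41.29, -26.015, -0.0, 0.003, -0.0], 'ee_pos': [0.159, -0.5, 0.231], 'ee_rot': [-0.001, 0.988, 0.153, 0.0], 'ft_force': [1.002, -0.997, -0.146], 'moment': [-0.021, -0.015, 0.001], 'finger_gap': 0.999}
```

View pics/top1.png

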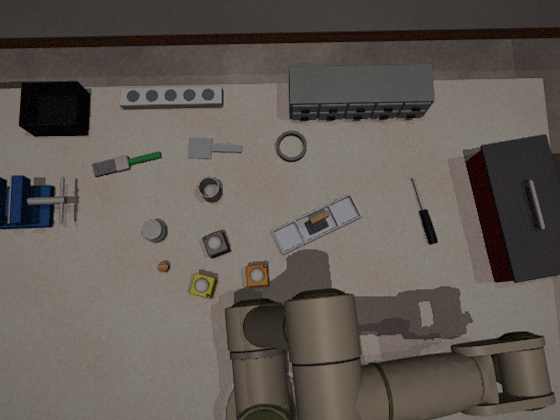

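View pics/side1.png

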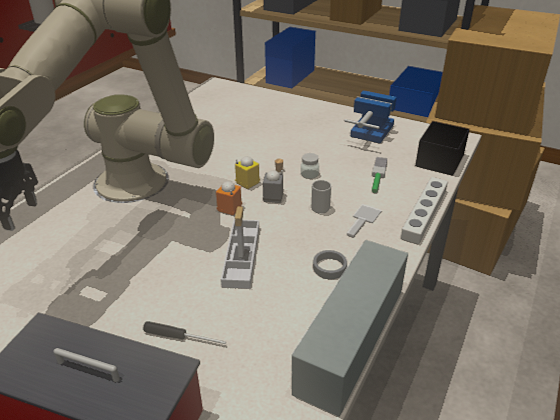

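The top view shows the cup at about (209,188), the grey lamp at (216,243), the jar at (153,230), the caddy around (317,223), and the orange and yellow look-alikes at (257,274) and (202,284). The side view agrees. I'll enlarge it next.

```bash
python3 - <<'E'
import cv2
i=cv2.imread('pics/top1.png')[165:310,185:375]
i=cv2.convertScaleAbs(i,alpha=1.5)
i=cv2.resize(i,None,fx=4,fy=4,interpolation=cv2.INTER_CUBIC)
for k in range(0,190,20): cv2.putText(i,str(185+k),(k*4,10),0,.35,(0,255,255)); cv2.line(i,(k*4,12),(k*4,18),(0,255,255))
for k in range(0,145,20): cv2.putText(i,str(165+k),(0,k*4+4),0,.35,(0,255,255))
cv2.imwrite('pics/crop1.png',i)
E
```

```text
(no output)
```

View pics/crop1.png

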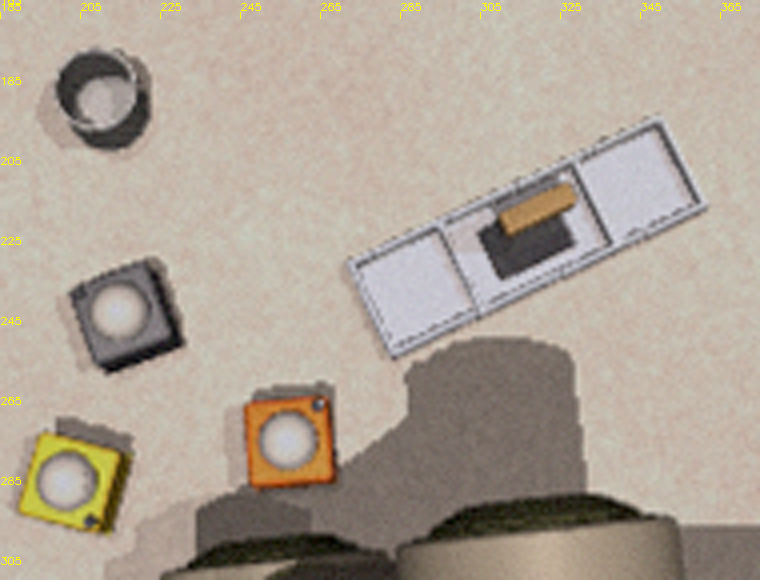

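Crop (u=185+x/4, v=165+y/4): cup rim centre (97,90), lamp lens (120,310) with its edge running from (70,293) to (152,258). The caddy wall corners are at (348,262), (660,118), (707,207) and (393,358).

```bash
python3 - <<'E'
from h import *
f=lambda x,y,z: ray('top',185+x/4-.4,165+y/4-.4,z)
print('cup',f(97,90,.085),'diam',np.linalg.norm(f(57,90,.085)-f(137,90,.085)))
print('lamp',f(120,310,.082)); 
q=[f(*p,.075) for p in((70,293),(152,258))]
e=q[1]-q[0]; print(q,np.hypot(*e[:2]),np.degrees(np.arctan2(e[1],e[0])))
P=[f(*p,.028) for p in((348,262),(660,118),(707,207),(393,358))]
for p in P: print(p)
print('caddy',np.mean(P,0))
for a,b in((0,1),(3,2),(0,3),(1,2)):
  e=P[b]-P[a]; print(np.hypot(*e[:2]),np.degrees(np.arctan2(e[1],e[0])))
print('grip top',f(540,207,.149), 'jar',ray('top',152,229,.066),'orange',f(290,440,.08))
for n,p in (('cup',(f(97,90,.085))),('lamp',f(120,310,.082)),('grip',f(540,207,.149))): print(n,proj('side',p))
E
```

```text
cup [0.6113089  0.14794004 0.085     ] diam 0.055151263820575946
lamp [0.45899319 0.13210334 0.082     ]
[array([0.47215525, 0.16714326, 0.075     ]), array([0.49509584, 0.11118399, 0.075     ])] 0.060479003199990077 -67.70874443407227
[ 0.49592106 -0.02188671  0.028     ]
[ 0.59506267 -0.24652913  0.028     ]
[ 0.5300008  -0.27717999  0.028     ]
[ 0.4274762  -0.05230781  0.028     ]
caddy [ 0.51211518 -0.14947591  0.028     ]
0.24554689329726978 -66.18665788593708
0.24714124083787595 -65.49062377688605
0.07490088503205952 -156.03669929396796
0.07192024563615584 -154.77472104156513
grip top [ 0.51318392 -0.15046494  0.149     ] jar [0.50063264 0.30663224 0.066     ] orange [0.36910827 0.01791355 0.08      ]
cup [319.32952037 185.84823448]
lamp [271.49617975 176.28645927]
grip [236.98095502 212.69477779]
```

```bash
python3 - <<'E'
import cv2
i=cv2.imread('pics/side1.png')[150:300,205:365]
i=cv2.convertScaleAbs(i,alpha=1.4)
i=cv2.resize(i,None,fx=4,fy=4,interpolation=cv2.INTER_CUBIC)
cv2.imwrite('pics/crop2.png',i)
E
```

```text
(no output)
```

View pics/crop2.png

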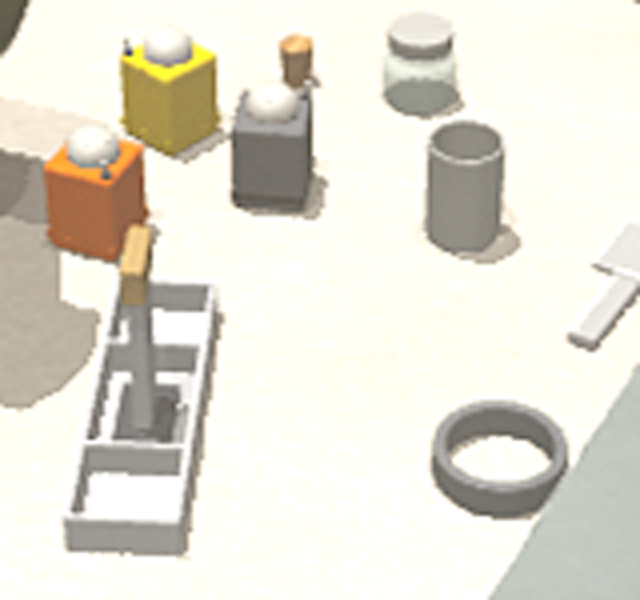

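Side crop (u=205+x/4, v=150+y/4): cup rim centre (465,141), lens (271,101), caddy corners near (67,520), (187,521) and (216,288). I'll combine both views and compute the first move.

```bash
cat >> h.py <<'E'
from scipy.spatial.transform import Rotation as Ro
YAW=114.3
def row(x,y,z,yaw=YAW):
    s=arm.get_state(); q=s['ee_rot']; R0=Ro.from_quat([q[1],q[2],q[3],q[0]])
    a=np.radians(yaw); T=np.array([[np.cos(a),np.sin(a),0],[np.sin(a),-np.cos(a),0],[0,0,-1]]).T
    T=np.column_stack([[np.cos(a),np.sin(a),0],[np.sin(a),-np.cos(a),0],[0,0,-1]])
    d=R0.inv().apply(np.array([x,y,z])-s['ee_pos']); r=(R0.inv()*Ro.from_matrix(T)).as_rotvec(degrees=True)/6
    print('row',d.round(4),r.round(2),'n',(np.linalg.norm(d)/.0417).round(1),'t',s['time_s'],'gap',round(float(s['finger_gap']),3))
E
python3 - <<'E'
from h import *
from scipy.optimize import least_squares as ls
s=lambda x,y:(205+x/4-.4,150+y/4-.4); t=lambda x,y:(185+x/4-.4,165+y/4-.4)
for n,a,b,z in(('cup',(97,90),(465,141),.085),('lamp',(120,310),(271,101),.082)):
  print(n,ray('top',*t(*a),z)[:2],ray('side',*s(*b),z)[:2])
  print(n,ls(lambda p:np.r_[proj('top',[*p,z])-t(*a),proj('side',[*p,z])-s(*b)],[.5,0]).x)
C=[(-1,-1),(-1,1),(1,1),(1,-1)]
def W(p,sx,sy,z=.028):
  c,q=np.cos(p[2]),np.sin(p[2]); x,y=sx*.037,sy*.125
  return [p[0]+c*x-q*y,p[1]+q*x+c*y,z]
# caddy yaw~24: +y end = (0.49,-.02)/(0.43,-.05)
top=[((1,1),(348,262)),((1,-1),(660,118)),((-1,-1),(707,207)),((-1,1),(393,358))]
sd=[((-1,-1),(67,520)),((1,-1),(187,521)),((1,1),(216,288))]
fT=lambda p:np.concatenate([proj('top',W(p,*k))-t(*v) for k,v in top])
fS=lambda p:np.concatenate([proj('side',W(p,*k))-s(*v) for k,v in sd])
for f in(fT,fS,lambda p:np.r_[fT(p),fS(p)]):
  r=ls(f,[.51,-.15,.42]); print(r.x[:2].round(4),np.degrees(r.x[2]).round(2),r.fun.round(1))
print('lampcorner side');row(.611,.147,.2)
E
```

```text
cup [0.6113089  0.14794004] [0.61308534 0.15484975]
cup [0.61276435 0.14985549]
lamp [0.45899319 0.13210334] [0.45743851 0.14039798]
lamp [0.45931455 0.13399857]
[ 0.5122 -0.1495] 24.21 [-0.5  0.5  0.6 -0.7  0.5  0.1 -0.6  0.1]
[ 0.5171 -0.1454] 25.26 [ 0.3  0.2 -0.4  0.9  0.1 -1.3]
[ 0.5147 -0.1476] 25.0 [-1.1  0.2 -0.5 -2.  -0.3 -1.4 -0.8 -0.3 -1.2  0.4 -1.9  1.1 -0.9 -1.1]
lampcorner side
row [ 0.6268 -0.4804  0.0315] [-1.000e-02 -1.000e-02 -1.612e+01] n 19.0 t 0.1 gap 0.999
```

Call:
send_rows([
  [[0.627,-0.48,0.01,0,0,-16.1,-1],[0.627,-0.48,0.01,0,0,-16.1,-1],[0.627,-0.48,0.01,0,0,-16.1,-1],[0.627,-0.48,0.01,0,0,-16.1,-1],[0.627,-0.48,0.01,0,0,-16.1,-1],[0.627,-0.48,0.01,0,0,-16.1,-1],[0.627,-0.48,0.01,0,0,-16.1,-1],[0.627,-0.48,0.01,0,0,-16.1,-1],[0.627,-0.48,0.01,0,0,-16.1,-1],[0.627,-0.48,0.01,0,0,-16.1,-1],[0.627,-0.48,0.01,0,0,-16.1,-1],[0.627,-0.48,0.01,0,0,-16.1,-1]],
])

```text
time_s: 1.1
ee_pos: [0.4458, -0.0887, 0.225]
ee_rot: [-0.0, 0.616, 0.787, 0.0]
ft_force: [0.5, -0.8, 1.2]
finger_gap: 1.006
```

```bash
python3 -c "
from h import *
row(.612,.150,.2)"
```

```text
row [0.1918 0.2186 0.0252] [ 0.   -0.01 -1.74] n 7.0 t 1.1 gap 1.006
```

Call:
send_rows([
  [[0.192,0.219,0.025,0,0,-1.74,-1],[0.192,0.219,0.025,0,0,-1.74,-1],[0.192,0.219,0.025,0,0,-1.74,-1],[0.192,0.219,0.025,0,0,-1.74,-1],[0.192,0.219,0.025,0,0,-1.74,-1],[0.192,0.219,0.025,0,0,-1.74,-1],[0.192,0.219,0.025,0,0,-1.74,-1],[0.192,0.219,0.025,0,0,-1.74,-1],[0.192,0.219,0.025,0,0,-1.74,-1],[0.192,0.219,0.05,0,0,-1.74,-1],[0.192,0.219,0.06,0,0,-1.74,-1],[0.192,0.219,0.06,0,0,-1.74,-1]],
])

```text
time_s: 2.1
ee_pos: [0.6108, 0.1492, 0.1628]
ee_rot: [-0.002, 0.543, 0.84, -0.001]
ft_force: [0.1, -0.5, -1.2]
finger_gap: 1.007
```

```bash
python3 -c "
from h import *
row(.612,.150,.037)
snap('side','side2.png');snap('top','top2.png')
a=cv2.imread('pics/side2.png')[110:250,250:380]
b=cv2.imread('pics/top2.png')[140:280,150:280]
i=cv2.resize(cv2.convertScaleAbs(np.hstack([a,b]),alpha=1.4),None,fx=3,fy=3,interpolation=cv2.INTER_CUBIC);cv2.imwrite('pics/c2.png',i)
print(proj('side',[.612,.15,.1]),proj('top',[.612,.15,.1]))"
```

```text
row [-1.000e-04  2.000e-03  1.258e-01] [-0.04 -0.03 -0.01] n 3.0 t 2.1 gap 1.007
[320.04101276 181.32077462] [207.33911596 185.70549308]
```

View pics/c2.png

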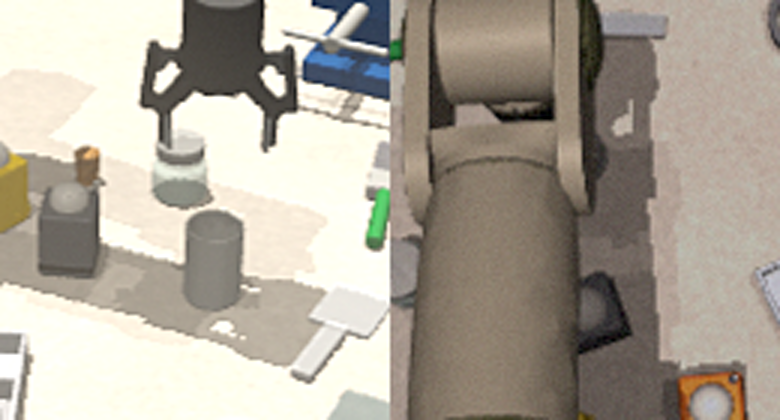

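The side view shows the open fingers straddling the cup axis: fingers' midpoint u≈322, cup u≈321. Descending.

Call:
send_rows([
  [[0,0,0.035,0,0,0,-1],[0,0,0.07,0,0,0,-1],[0,0,0.1,0,0,0,-1],[0,0,0.12,0,0,0,-1],[0,0,0.126,0,0,0,-1],[0,0,0.126,0,0,0,1],[0,0,0.126,0,0,0,1],[0,0,0.126,0,0,0,1],[0,0,0.126,0,0,0,1],[0,0,0.126,0,0,0,1],[0,0,0.126,0,0,0,1],[0,0,0.126,0,0,0,1]],
])

```text
time_s: 3.2
ee_pos: [0.6136, 0.1496, 0.0425]
ee_rot: [0.002, 0.543, 0.84, 0.002]
ft_force: [-0.1, -0.5, 7.5]
finger_gap: 0.68
```

```bash
python3 -c "
from h import *
s=arm.get_state();print(s['ee_pos'],s['ft_force'])
row(.611,.149,.2)"
```

```text
[0.61364373 0.14958221 0.04252039] [-0.05950893 -0.47269698  7.46296932]
row [ 0.0004 -0.0019 -0.1575] [ 0.04  0.01 -0.01] n 3.8 t 3.2 gap 0.68
```

Call:
send_rows([
  [[0,0,0,0,0,0,1],[0,0,-0.03,0,0,0,1],[0,0,-0.06,0,0,0,1],[0,0,-0.1,0,0,0,1],[0,0,-0.14,0,0,0,1],[0,0,-0.18,0,0,0,1],[0,0,-0.18,0,0,0,1],[0,0,-0.18,0,0,0,1]],
])

```text
time_s: 3.87
ee_pos: [0.6135, 0.1495, 0.2253]
ee_rot: [0.004, 0.543, 0.84, 0.003]
ft_force: [-0.2, -1.1, -2.2]
finger_gap: 0.68
```

```bash
python3 -c "
from h import *
s=arm.get_state();print(s['ee_pos'],s['ft_force'])
row(.549,-.2287,.22)"
```

```text
[0.61347641 0.1494872  0.22531726] [-0.22421338 -1.05952461 -2.19828807]
row [-0.3182 -0.2143  0.0042] [ 0.09  0.03 -0.  ] n 9.2 t 3.8667 gap 0.68
```

Call:
send_rows([
  [[-0.03,-0.02,0,0,0,0,1],[-0.065,-0.044,0,0,0,0,1],[-0.099,-0.067,0,0,0,0,1],[-0.133,-0.09,0,0,0,0,1],[-0.167,-0.113,0,0,0,0,1],[-0.201,-0.136,0.004,0.09,0.03,0,1],[-0.235,-0.159,0.004,0.09,0.03,0,1],[-0.27,-0.182,0.004,0.09,0.03,0,1],[-0.298,-0.2,0.004,0.09,0.03,0,1],[-0.312,-0.21,0.004,0.09,0.03,0,1],[-0.318,-0.214,0.004,0.09,0.03,0,1],[-0.318,-0.214,0.004,0.09,0.03,0,1]],
])

```text
time_s: 4.87
ee_pos: [0.5485, -0.2292, 0.2188]
ee_rot: [-0.001, 0.543, 0.839, 0.0]
ft_force: [0.9, -0.2, -1.4]
finger_gap: 0.679
```

Call:
send_rows([
  [[0,0,0.03,0,0,0,1],[0,0,0.065,0,0,0,1],[0,0,0.1,0,0,0,1],[0,0,0.12,0,0,0,1],[0,0,0.13,0,0,0,1],[0,0,0.13,0,0,0,1],[0,0,0.13,0,0,0,1],[0,0,0.13,0,0,0,1]],
])

```text
time_s: 5.53
ee_pos: [0.5491, -0.229, 0.0906]
ee_rot: [0.0, 0.543, 0.84, 0.0]
ft_force: [0.8, -0.4, -1.4]
finger_gap: 0.677
```

```bash
python3 -c "
from h import *
s=arm.get_state();print(s['ee_pos'],s['ft_force'])
row(.549,-.2287,.05)
snap('side','side3.png');snap('top','top3.png')
a=cv2.imread('pics/side3.png')[180:300,200:300]
b=cv2.imread('pics/top3.png')[170:290,270:370]
i=cv2.resize(cv2.convertScaleAbs(np.hstack([a,b]),alpha=1.4),None,fx=4,fy=4,interpolation=cv2.INTER_CUBIC);cv2.imwrite('pics/c3.png',i)
"
```

```text
[ 0.54910701 -0.22895487  0.09057205] [ 0.81294458 -0.39271685 -1.44337367]
row [ 0.0003 -0.      0.0406] [ 0.    0.   -0.02] n 1.0 t 5.5333 gap 0.677
```

View pics/c3.png

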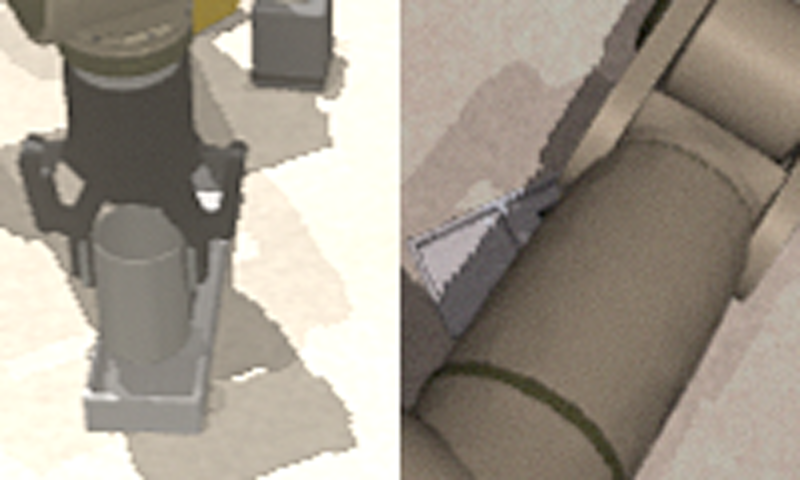

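The side view shows the cup over the near bay: rim centre about (139,232), front of the base about (147,362). The caddy's near wall corners are at about (87,398) and (208,401).

```bash
python3 - <<'E'
from h import *
from scipy.optimize import least_squares as ls
s3=lambda x,y:np.array((200+x/4-.4,180+y/4-.4))
th=np.linspace(0,6.283,73)
def ext(p,z):
  P=np.array([proj('side',[p[0]+.0295*np.cos(a),p[1]+.0295*np.sin(a),z]) for a in th])
  return P[:,0].min(),P[:,0].max(),P[:,1].min(),P[:,1].max()
for p in ((.549,-.229),(.554,-.225)):
  for z in(.133,.048): e=np.array(ext(p,z)); print(p,z,'crop',((e[:2]-199.6)*4).round(),((e[2:]-179.6)*4).round())
for c in((.513,-.1485,24.3),(.5171,-.1454,25.26)):
  a=np.radians(c[2]);
  for sx,sy in((-1,-1),(1,-1),(1,1)):
    x,y=sx*.037,sy*.125
    q=proj('side',[c[0]+np.cos(a)*x-np.sin(a)*y,c[1]+np.sin(a)*x+np.cos(a)*y,.028]); print(c,sx,sy,((q-[199.6,179.6])*4).round(1))
E
```

```text
(0.549, -0.229) 0.133 crop [ 85. 182.] [207. 268.]
(0.549, -0.229) 0.048 crop [ 94. 187.] [310. 372.]
(0.554, -0.225) 0.133 crop [ 96. 192.] [206. 267.]
(0.554, -0.225) 0.048 crop [104. 197.] [308. 371.]
(0.513, -0.1485, 24.3) -1 -1 [ 77.1 400.8]
(0.513, -0.1485, 24.3) 1 -1 [193.8 405.9]
(0.513, -0.1485, 24.3) 1 1 [232.  163.9]
(0.5171, -0.1454, 25.26) -1 -1 [ 88.4 400.7]
(0.5171, -0.1454, 25.26) 1 -1 [205.4 404.4]
(0.5171, -0.1454, 25.26) 1 1 [236.2 162.6]
```

```bash
python3 -c "
import cv2
a=cv2.imread('pics/side3.png')[215:295,210:270]
i=cv2.resize(cv2.convertScaleAbs(a,alpha=1.0),None,fx=7,fy=7,interpolation=cv2.INTER_CUBIC);cv2.imwrite('pics/c4.png',i)"
```

```text
(no output)
```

View pics/c4.png

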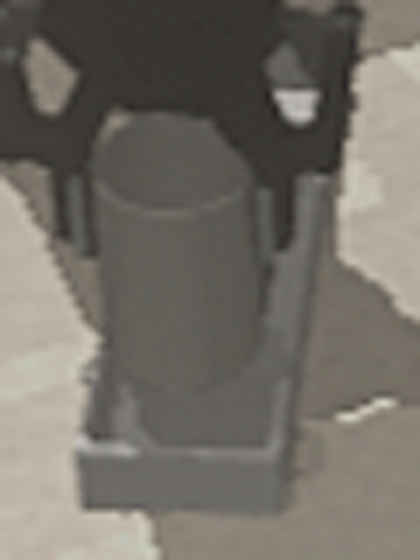

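The enlarged crop puts the cup about 5 crop px (≈3 mm) left of the bay centre, and it is centred along the length. I'll shift +2.7 mm along tool y and lower.

Call:
send_rows([
  [[0,0.0027,0,0,0,0,1],[0,0.0027,0.008,0,0,0,1],[0,0.0027,0.016,0,0,0,1],[0,0.0027,0.022,0,0,0,1],[0,0.0027,0.027,0,0,0,1],[0,0.0027,0.03,0,0,0,1],[0,0.0027,0.033,0,0,0,1],[0,0.0027,0.033,0,0,0,1]],
])

```text
time_s: 6.3
ee_pos: [0.5511, -0.2279, 0.0567]
ee_rot: [-0.001, 0.543, 0.839, 0.0]
ft_force: [-0.4, 1.0, -1.5]
finger_gap: 0.678
```

Call:
send_rows([
  [[0,0,0.004,0,0,0,1],[0,0,0.007,0,0,0,1],[0,0,0.009,0,0,0,1],[0,0,0.01,0,0,0,1],[0,0,0.01,0,0,0,1]],
])

```text
time_s: 6.72
ee_pos: [0.5511, -0.2279, 0.0468]
ee_rot: [-0.0, 0.543, 0.84, 0.0]
ft_force: [-0.7, -0.3, -1.3]
finger_gap: 0.683
```

No side contact and full depth reached. Releasing and rising.

Call:
send_rows([
  [[0,0,0.001,0,0,0,1],[0,0,0.001,0,0,0,1],[0,0,0.001,0,0,0,-1],[0,0,0.001,0,0,0,-1],[0,0,0.001,0,0,0,-1],[0,0,0.001,0,0,0,-1],[0,0,0.001,0,0,0,-1],[0,0,0.001,0,0,0,-1],[0,0,-0.04,0,0,0,-1],[0,0,-0.08,0,0,0,-1],[0,0,-0.12,0,0,0,-1],[0,0,-0.16,0,0,0,-1]],
])

```text
time_s: 7.72
ee_pos: [0.5509, -0.2278, 0.2087]
ee_rot: [-0.0, 0.543, 0.839, 0.0]
ft_force: [1.1, -0.1, 0.2]
finger_gap: 1.003
```

```bash
python3 -c "
from h import *
row(.461,.134,.2)"
```

```text
row [0.3669 0.0661 0.009 ] [-0.   -0.01 -0.02] n 8.9 t 7.7167 gap 1.003
```

Call:
send_rows([
  [[0.03,0.005,0,0,0,0,-1],[0.07,0.013,0,0,0,0,-1],[0.11,0.02,0,0,0,0,-1],[0.15,0.027,0,0,0,0,-1],[0.19,0.034,0,0,0,0,-1],[0.23,0.041,0,0,0,0,-1],[0.27,0.049,0,0,0,0,-1],[0.31,0.056,0,0,0,0,-1],[0.34,0.061,0,0,0,0,-1],[0.358,0.065,0,0,0,0,-1],[0.366,0.066,0.02,0,0,0,-1],[0.366,0.066,0.04,0,0,0,-1]],
])

```text
time_s: 8.72
ee_pos: [0.4611, 0.1349, 0.1694]
ee_rot: [0.001, 0.542, 0.84, 0.001]
ft_force: [0.2, -0.3, -1.0]
finger_gap: 0.997
```

```bash
python3 -c "
from h import *
row(.4605,.1335,.040)
snap('side','side4.png')
a=cv2.imread('pics/side4.png')[120:300,190:330]
i=cv2.resize(cv2.convertScaleAbs(a,alpha=1.3),None,fx=4,fy=4,interpolation=cv2.INTER_CUBIC)[:600];cv2.imwrite('pics/c5.png',i)
"
```

```text
row [-0.0011 -0.0015  0.1294] [ 0.02 -0.    0.  ] n 3.1 t 8.7167 gap 0.997
```

View pics/c5.png

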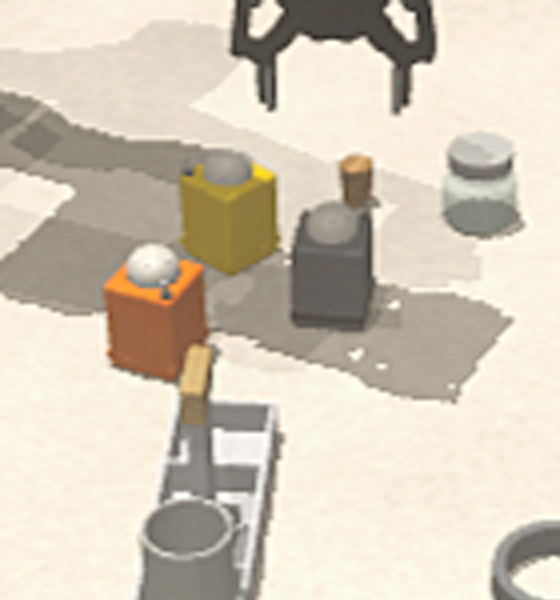

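The fingers (midpoint u≈333) are centred on the grey lamp (u≈333), and the cup stands upright in the near bay. Descending and gripping.

Call:
send_rows([
  [[-0.001,-0.001,0.03,0,0,0,-1],[-0.001,-0.001,0.065,0,0,0,-1],[-0.001,-0.001,0.1,0,0,0,-1],[-0.001,-0.001,0.12,0,0,0,-1],[-0.001,-0.001,0.129,0,0,0,-1],[-0.001,-0.001,0.129,0,0,0,1],[-0.001,-0.001,0.129,0,0,0,1],[-0.001,-0.001,0.129,0,0,0,1],[-0.001,-0.001,0.129,0,0,0,1],[-0.001,-0.001,0.129,0,0,0,1],[-0.001,-0.001,0.129,0,0,0,1],[-0.001,-0.001,0.129,0,0,0,1]],
])

```text
time_s: 9.77
ee_pos: [0.4592, 0.1326, 0.0379]
ee_rot: [-0.001, 0.543, 0.84, -0.0]
ft_force: [-1.0, -2.0, 8.7]
finger_gap: 0.684
```

Call:
send_rows([
  [[0,0,0,0,0,0,1],[0,0,-0.03,0,0,0,1],[0,0,-0.06,0,0,0,1],[0,0,-0.1,0,0,0,1],[0,0,-0.14,0,0,0,1],[0,0,-0.15,0,0,0,1],[0,0,-0.15,0,0,0,1]],
])

```text
time_s: 10.35
ee_pos: [0.4608, 0.1327, 0.191]
ee_rot: [0.002, 0.543, 0.84, 0.002]
ft_force: [0.2, -0.5, -2.3]
finger_gap: 0.682
```

```bash
python3 -c "
from h import *
# bay_a with caddy corrected by +2.7mm along 24.3deg near b
row(.478,-.0675,.2); row(.478,-.0675,.2,114.8)"
```

```text
row [-0.1896 -0.0666 -0.009 ] [ 0.04  0.01 -0.  ] n 4.8 t 10.35 gap 0.682
row [-0.1896 -0.0666 -0.009 ] [ 0.04  0.01 -0.09] n 4.8 t 10.35 gap 0.682
```

Call:
send_rows([
  [[-0.03,-0.011,0,0,0,0,1],[-0.065,-0.023,0,0,0,-0.05,1],[-0.1,-0.035,0,0,0,-0.05,1],[-0.135,-0.047,0,0.04,0,-0.05,1],[-0.165,-0.058,0,0.04,0,-0.05,1],[-0.182,-0.064,0,0.04,0,-0.05,1],[-0.189,-0.0665,0,0.04,0,-0.05,1],[-0.189,-0.0665,0.03,0.04,0,-0.05,1],[-0.189,-0.0665,0.065,0.04,0,-0.05,1],[-0.189,-0.0665,0.095,0.04,0,-0.05,1],[-0.189,-0.0665,0.105,0.04,0,-0.05,1],[-0.189,-0.0665,0.106,0.04,0,-0.05,1]],
])

```text
time_s: 11.35
ee_pos: [0.4769, -0.0657, 0.0825]
ee_rot: [-0.002, 0.54, 0.842, -0.001]
ft_force: [-0.4, -0.1, -2.5]
finger_gap: 0.68
```

```bash
python3 -c "
from h import *
row(.478,-.0675,.085)
snap('side','side5.png');snap('top','top5.png')
a=cv2.imread('pics/side5.png')[185:295,205:280]
b=cv2.imread('pics/top5.png')[180:290,260:365]
i=cv2.resize(cv2.convertScaleAbs(np.hstack([a,b]),alpha=1.3),None,fx=4.4,fy=4.4,interpolation=cv2.INTER_CUBIC)[:600];cv2.imwrite('pics/c6.png',i);print(i.shape)
"
```

```text
row [-0.0021  0.0003 -0.0025] [-0.04 -0.03  0.05] n 0.1 t 11.35 gap 0.68
(484, 792, 3)
```

View pics/c6.png

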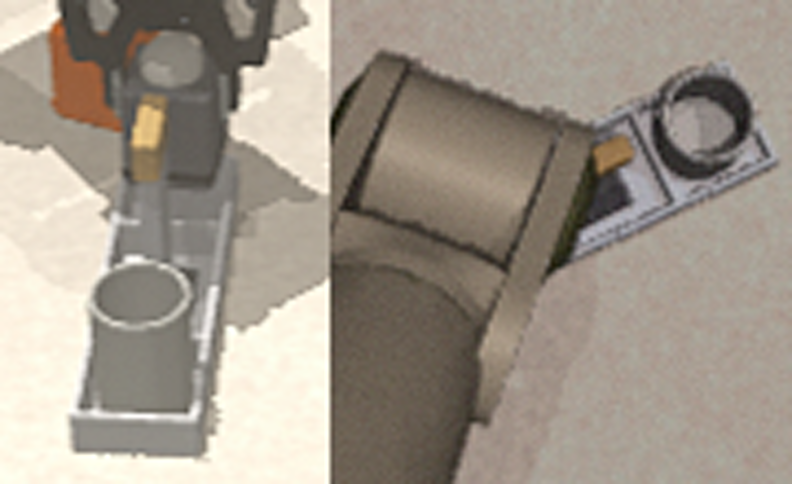

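The cup sits in its bay. The lamp hovers over the far bay with its lower front edge at about (125,172)–(212,187). The caddy corners are at (70,415), (206,418) and (238,157).

```bash
python3 - <<'E'
from h import *
from scipy.optimize import least_squares as ls
o=np.array([1.1,-1.4]); S=lambda x,y:np.array((205+x/4.4-.4,185+y/4.4-.4))
def W(p,x,y,z):
  c,q=np.cos(p[2]),np.sin(p[2]); return [p[0]+c*x-q*y,p[1]+q*x+c*y,z]
obs=[((-.037,-.125),(70,415)),((.037,-.125),(206,418)),((.037,.125),(238,157))]
f=lambda p:np.concatenate([proj('side',W(p,*k,.028))+o-S(*v) for k,v in obs])
r=ls(f,[.51,-.15,.42]);print('caddy',r.x[:2],np.degrees(r.x[2]),r.fun.round(2),'bays',W(r.x,0,.088,0),W(r.x,0,-.088,0))
# lamp model, tool yaw
L=[.4769,-.0657,np.radians(24.8)]
crop=lambda X:((proj('side',X)+o-[204.6,184.6])*4.4).round(1)
for z in(.044,.119):print(z,[crop(W(L,x,y,z)).tolist() for x,y in((-.029,-.029),(.029,-.029),(.029,.029))])
# same via top: fit from picture1 for caddy
T=lambda x,y:np.array((260+(x-330)/4.4-.4,180+y/4.4-.4))
print('top: cup rim',ray('top',*T(702,122),.089),'grip',ray('top',*T(613,153),.149))
print('corner top far',ray('top',*T(778,160),.028),ray('top',*T(725,66),.028))
E
python3 -c "
import cv2
a=cv2.imread('pics/side5.png')[185:245,220:270]
cv2.imwrite('pics/c7.png',cv2.resize(cv2.convertScaleAbs(a,alpha=1.3),None,fx=9,fy=9,interpolation=cv2.INTER_CUBIC))"
```

```text
caddy [ 0.51556355 -0.14932771] 25.11340911540054 [ 0.8   0.19 -0.83  0.49  0.03 -0.83] bays [np.float64(0.47821534768783397), np.float64(-0.06964639319624986), 0] [np.float64(0.5529117442850778), np.float64(-0.22900902474890478), 0]
0.044 [[125.7, 189.9], [217.3, 192.8], [225.7, 137.3]]
0.119 [[119.0, 93.9], [213.3, 96.7], [222.1, 42.5]]
top: cup rim [ 0.54630386 -0.22240569  0.089     ] grip [ 0.5181823  -0.16191681  0.149     ]
corner top far [ 0.53110649 -0.27742417  0.028     ] [ 0.5936189  -0.24581861  0.028     ]
```

View pics/c7.png

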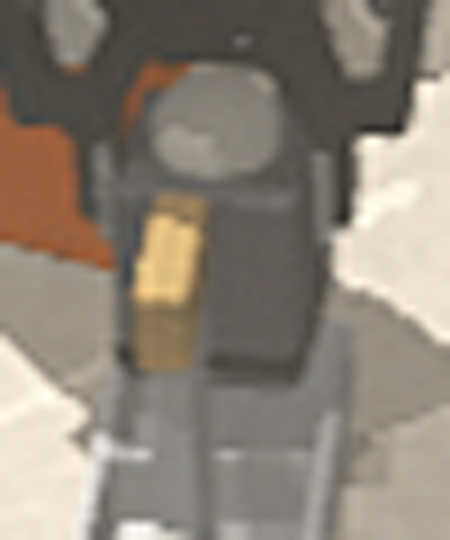

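```bash
python3 - <<'E'
from h import *
from scipy.optimize import least_squares as ls
o=np.array([1.1,-1.4])
def W(p,x,y,z):
  c,q=np.cos(p[2]),np.sin(p[2]); return [p[0]+c*x-q*y,p[1]+q*x+c*y,z]
C=[.5156,-.1493,np.radians(25.1)]; L=[.4769,-.0657,np.radians(24.8)]
c7=lambda X:((proj('side',X)+o-[219.6,184.6])*9).round(0).tolist()
print('divider near top edge',c7(W(C,-.033,.051,.028)),c7(W(C,.033,.051,.028)))
print('grip block top corners',[c7(W(C,x,y,.149)) for x,y in((-.008,-.026),(.008,-.026),(.008,.026),(-.008,.026))],'bottom near',c7(W(C,0,-.026,.121)))
print('lens c',c7(W(L,0,0,.126)),'housing top front',c7(W(L,-.029,-.029,.1195)),c7(W(L,.029,-.029,.1195)),'bottom',c7(W(L,-.029,-.029,.0445)),c7(W(L,.029,-.029,.0445)))
g=cv2.imread('pics/side5.png')
print(g[220:240,248,:].mean(1).round().tolist()); print(g[215:240,246,:].mean(1).round().tolist())
# side1 lamp standing: same bias
S=lambda x,y:np.array((205+x/4-.4,150+y/4-.4))
for z,obs in((0,((235,200),(305,208))),(.075,((236,118),(305,125)))):
  f=lambda p:np.concatenate([proj('side',W(p,sx*.029,-.029,z))+o-S(*v) for sx,v in zip((-1,1),obs)])
  r=ls(f,[.46,.13,.4]);print(z,r.x[:2],np.degrees(r.x[2]),r.fun.round(2))
E
```

```text
divider near top edge [106.0, 453.0] [320.0, 460.0]
grip block top corners [[137.0, 295.0], [194.0, 296.0], [213.0, 188.0], [158.0, 186.0]] bottom near [170.0, 374.0]
lens c [214.0, 120.0] housing top front [108.0, 191.0] [301.0, 196.0] bottom [122.0, 387.0] [309.0, 393.0]
[73.0, 70.0, 72.0, 74.0, 67.0, 58.0, 62.0, 68.0, 89.0, 94.0, 94.0, 95.0, 94.0, 94.0, 93.0, 103.0, 99.0, 98.0, 98.0, 97.0]
[72.0, 72.0, 72.0, 71.0, 71.0, 71.0, 72.0, 72.0, 73.0, 65.0, 57.0, 64.0, 68.0, 95.0, 96.0, 94.0, 94.0, 94.0, 93.0, 90.0, 118.0, 103.0, 100.0, 100.0, 100.0]
0 [0.45837999 0.14145591] 15.575966891206095 [-0.35 -0.15  0.35  0.13]
0.075 [0.45876896 0.14430887] 14.73704766973964 [-0.68 -0.32  0.68  0.28]
```

The model, shifted by the observed bias, matches the grip block, divider, lens and lamp base to within about 0.5 px. So the lamp is held centred and needs about 3 mm toward −y.

```bash
python3 -c "
from h import *
row(.478,-.0688,.082,114.9)
g=cv2.imread('pics/side5.png').mean(2)
for u in(234,235,243,244,245,246,247,248,249,250,251,252): print(u,g[218:232,u].round().astype(int).tolist())"
```

```text
row [-0.0017 -0.0017  0.0036] [ 0.01  0.01 -0.05] n 0.1 t 11.45 gap 0.674
234 [75, 71, 70, 72, 73, 66, 53, 59, 68, 83, 86, 88, 88, 89]
235 [102, 84, 82, 83, 85, 84, 77, 79, 69, 87, 91, 91, 93, 105]
243 [71, 72, 75, 75, 76, 76, 66, 59, 75, 75, 90, 91, 91, 91]
244 [70, 70, 73, 70, 72, 73, 59, 53, 69, 73, 93, 96, 96, 95]
245 [71, 71, 72, 71, 73, 73, 63, 55, 66, 70, 94, 95, 95, 96]
246 [71, 71, 71, 72, 72, 73, 65, 57, 64, 68, 95, 96, 94, 94]
247 [72, 71, 71, 71, 72, 74, 65, 56, 64, 69, 94, 96, 94, 94]
248 [72, 71, 73, 70, 72, 74, 67, 58, 62, 68, 89, 94, 94, 95]
249 [71, 73, 71, 71, 73, 73, 69, 58, 60, 71, 84, 94, 96, 95]
250 [72, 72, 71, 72, 72, 72, 70, 58, 61, 71, 85, 96, 95, 95]
251 [71, 71, 72, 72, 72, 72, 70, 58, 59, 70, 85, 95, 94, 95]
252 [68, 70, 69, 71, 71, 73, 66, 54, 56, 66, 90, 97, 94, 96]
```

Call:
send_rows([
  [[-0.0017,-0.0017,0,0,0,-0.05,1],[-0.0017,-0.0017,0.006,0,0,-0.05,1],[-0.0017,-0.0017,0.012,0,0,-0.05,1],[-0.0017,-0.0017,0.017,0,0,-0.05,1],[-0.0017,-0.0017,0.022,0,0,-0.05,1],[-0.0017,-0.0017,0.026,0,0,-0.05,1],[-0.0017,-0.0017,0.028,0,0,-0.05,1],[-0.0017,-0.0017,0.028,0,0,-0.05,1]],
])

```text
time_s: 12.12
ee_pos: [0.4778, -0.0688, 0.0571]
ee_rot: [0.0, 0.538, 0.843, -0.0]
ft_force: [-0.2, 0.4, -2.3]
finger_gap: 0.681
```

Clean entry so far, with no force change. Continuing down.

Call:
send_rows([
  [[0,0,0.003,0,0,0,1],[0,0,0.006,0,0,0,1],[0,0,0.009,0,0,0,1],[0,0,0.011,0,0,0,1],[0,0,0.013,0,0,0,1],[0,0,0.014,0,0,0,1],[0,0,0.014,0,0,0,1]],
])

```text
time_s: 12.7
ee_pos: [0.4777, -0.0688, 0.0428]
ee_rot: [0.0, 0.538, 0.843, -0.0]
ft_force: [0.5, -1.1, -2.4]
finger_gap: 0.68
```

Call:
send_rows([
  [[0,0,0.001,0,0,0,1],[0,0,0.0015,0,0,0,1],[0,0,0.0015,0,0,0,1]],
])

```text
time_s: 12.95
ee_pos: [0.478, -0.069, 0.0419]
ee_rot: [0.001, 0.538, 0.843, -0.0]
ft_force: [-1.5, -1.2, 3.6]
finger_gap: 0.679
```

Call:
send_rows([
  [[0,0,0,0,0,0,-1],[0,0,0,0,0,0,-1],[0,0,0,0,0,0,-1],[0,0,0,0,0,0,-1],[0,0,0,0,0,0,-1],[0,0,0,0,0,0,-1],[0,0,-0.03,0,0,0,-1],[0,0,-0.07,0,0,0,-1],[0,0,-0.11,0,0,0,-1],[0,0,-0.15,0,0,0,-1],[0,0,-0.18,0,0,0,-1],[0,0,-0.18,0,0,0,-1]],
])

```text
time_s: 13.95
ee_pos: [0.4799, -0.0695, 0.2279]
ee_rot: [0.006, 0.538, 0.843, 0.001]
ft_force: [0.5, 0.6, -0.1]
finger_gap: 1.006
```

```bash
python3 -c "
from h import *
row(.5150,-.1490,.225,114.9)
"
```

```text
row [-0.0869 -0.0017  0.0037] [0.07 0.09 0.01] n 2.1 t 13.95 gap 1.006
```

Call:
send_rows([
  [[-0.03,-0.001,0,0.07,0.09,0,-1],[-0.06,-0.0015,0,0.07,0.09,0,-1],[-0.08,-0.0015,0,0.07,0.09,0,-1],[-0.087,-0.0015,0,0.07,0.09,0,-1],[-0.087,-0.0015,0,0.07,0.09,0,-1],[-0.087,-0.0015,0,0.07,0.09,0,-1]],
])

```text
time_s: 14.45
ee_pos: [0.5148, -0.1484, 0.2281]
ee_rot: [-0.001, 0.538, 0.843, 0.0]
ft_force: [-0.4, 0.4, 0.2]
finger_gap: 0.999
```

```bash
python3 -c "
from h import *
row(.5147,-.1487,.116,114.9)
snap('side','side6.png')
a=cv2.imread('pics/side6.png')[160:300,200:300]
i=cv2.resize(cv2.convertScaleAbs(a,alpha=1.3),None,fx=4.2,fy=4.2,interpolation=cv2.INTER_CUBIC)[:600];cv2.imwrite('pics/c8.png',i)
"
```

```text
row [-0.0004 -0.0002  0.1121] [-0.   -0.01  0.  ] n 2.7 t 14.45 gap 0.999
```

View pics/c8.png

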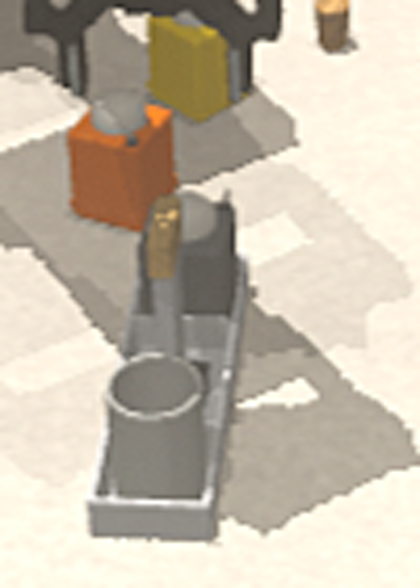

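Cup and lamp both stand upright in their bays, with the grip block at about (163,237). Lowering onto the grip.

Call:
send_rows([
  [[0,0,0.03,0,0,0,-1],[0,0,0.065,0,0,0,-1],[0,0,0.095,0,0,0,-1],[0,0,0.108,0,0,0,-1],[0,0,0.112,0,0,0,-1],[0,0,0.112,0,0,0,-1],[0,0,0.112,0,0,0,0.3],[0,0,0.112,0,0,0,0.3],[0,0,0.112,0,0,0,0.5],[0,0,0.112,0,0,0,0.5],[0,0,0.112,0,0,0,1],[0,0,0.112,0,0,0,1]],
])

```text
time_s: 15.5
ee_pos: [0.5146, -0.1481, 0.1168]
ee_rot: [-0.0, 0.538, 0.843, -0.0]
ft_force: [-0.6, -0.5, -5.3]
finger_gap: 0.178
```

Call:
send_rows([
  [[0,0,0,0,0,0,1],[0,0,0,0,0,0,1],[0,0,0,0,0,0,1],[0,0,0,0,0,0,1]],
])

```text
time_s: 15.83
ee_pos: [0.5145, -0.1481, 0.1166]
ee_rot: [-0.001, 0.538, 0.843, -0.0]
ft_force: [-0.6, -0.9, -2.9]
finger_gap: 0.18
```

Gripped: gap 0.18 × 85 ≈ 15 mm. Lifting slowly.

Call:
send_rows([
  [[0,0,-0.002,0,0,0,1],[0,0,-0.005,0,0,0,1],[0,0,-0.01,0,0,0,1],[0,0,-0.016,0,0,0,1],[0,0,-0.023,0,0,0,1],[0,0,-0.031,0,0,0,1],[0,0,-0.04,0,0,0,1],[0,0,-0.049,0,0,0,1],[0,0,-0.058,0,0,0,1],[0,0,-0.067,0,0,0,1],[0,0,-0.076,0,0,0,1],[0,0,-0.085,0,0,0,1]],
])

```text
time_s: 16.83
ee_pos: [0.5145, -0.1481, 0.2026]
ee_rot: [-0.001, 0.538, 0.843, -0.0]
ft_force: [0.3, 0.3, -8.0]
finger_gap: 0.18
```

Call:
send_rows([
  [[0,0,-0.006,0,0,0,1],[0,0,-0.011,0,0,0,1],[0,0,-0.015,0,0,0,1],[0,0,-0.018,0,0,0,1],[0,0,-0.02,0,0,0,1],[0,0,-0.02,0,0,0,1],[0,0,-0.02,0,0,0,1],[0,0,-0.02,0,0,0,1],[0,0,-0.02,0,0,0,1],[0,0,-0.02,0,0,0,1]],
])

```text
time_s: 17.67
ee_pos: [0.5145, -0.1481, 0.2224]
ee_rot: [-0.001, 0.538, 0.843, -0.0]
ft_force: [0.1, 0.3, -7.2]
finger_gap: 0.176
```

```bash
python3 -c "
from h import *
s=arm.get_state();print(s['ee_pos'],s['ft_force'],s['moment'],s['finger_gap'],np.abs(s['qvel']).max())
snap('side','side7.png')
a=cv2.imread('pics/side7.png')[110:300,190:300]
cv2.imwrite('pics/c9.png',cv2.resize(cv2.convertScaleAbs(a,alpha=1.3),None,fx=3.1,fy=3.1,interpolation=cv2.INTER_CUBIC))
"
```

```text
[ 0.51451062 -0.14812861  0.22242849] [ 0.07660049  0.33891151 -7.17784309] [-0.01978281 -0.0148305  -0.01651454] 0.17558566511290064 0.0016625651199813705
```

View pics/c9.png

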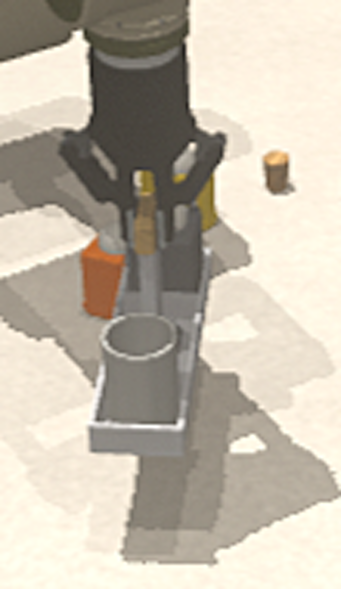

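The caddy hangs about 10 cm up with the cup and lamp in their bays; its near wall corners are at (91,428) and (184,430). A quick numeric level check before handing in.

```bash
python3 -c "
from h import *
a=np.radians(25);o=np.array([1.1,-1.4])
for x,y in((-.037,-.125),(.037,-.125),(.037,.125)):
  for tilt in (0,.05):
    q=proj('side',[.5148+np.cos(a)*x-np.sin(a)*y,-.1485+np.sin(a)*x+np.cos(a)*y,.028+.1058+tilt*y])+o
    print(x,y,tilt,((q-[189.6,109.6])*3.1).round(1))
"
```

```text
-0.037 -0.125 0 [ 88.5 425.1]
-0.037 -0.125 0.05 [ 89.1 431.2]
0.037 -0.125 0 [183.5 428.1]
0.037 -0.125 0.05 [183.8 434.2]
0.037 0.125 0 [211.1 245.8]
0.037 0.125 0.05 [210.9 240. ]
```

```bash
python3 -c "
from h import *
print(arm.close_job()); s=arm.get_state(); print(s['time_s'],s['ee_pos'],s['finger_gap'])"
```

```text
the job is handed in; nothing more can be done
None
the job is handed in; nothing more can be done
```

I packed the cup into the caddy's −y bay and the grey lamp into the +y bay. I then gripped the caddy by its wooden block, lifted it straight up about 10.6 cm, and handed the job in while holding it, at about 17.7 s. No verdict was reported.

- **State before hand-in:** the gripper was still (joint speeds under 0.002 rad/s), the finger gap of 0.176 matched the block, and the force reading was −7.2 N with almost no moment.
- **Last side picture:** it showed both items in their bays. The caddy corners matched a level caddy to within about 0.04 rad, but the near and far ends hinted at opposite small tilts, so I took it as level within my reading error.
- **Disagreements:** the top and side cameras differed by about 4–8 mm on absolute positions. The side view also put the lamp's turn about 7° off the top view. I went by how the items sat relative to the caddy, and both went in without side contact.
- **Not checked:** I did not measure the bystanders after moving. The cork shows in place in the last picture, and no path came near the others.

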